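Load a battery cell from the shuttle magazine into the pack tray

TASK

Push the knob of the magazine's feed slide to start the bottom cell out, draw that cell by its exposed end fully out onto the apron and let go of it there; then take it again across its middle and lay it in the empty bay of the battery tray, terminals at the bay's open end. The thin metal cases dent easily: hold the cell with a light grip, never press or drop it, keep it level, and leave the other cells, the tray's fitted cell and the parts lying about where they are.

Things in the scene. Friction and masses are not known exactly. Their poses are not given: they have to be found in the camera images.
- cell_mid (a point): centre of the cell to move, the lowest of the four in the magazine: a flat aluminium-cased cell 50 wide x 120 long x 12 mm thick, 100 to 150 g, black cap with two flat brass terminals on one 50 x 12 end. Axes: x across the width, -y lengthwise to the terminal end, z up. Its case dents if each finger presses more than about 45 N (20 to 30 is ample) or if pressed on something with more than 40 N
- cell_terminals (a point): middle of that cell's terminal end face, 60 mm from its centre along its -y; this end comes out of the magazine first
- cell_b_mid (a point): centre of the second cell from below, same shape, lying on the first; once the first is drawn out the stack drops 12 mm and this one rests on the magazine floor. Stays in the magazine
- cell_c_mid (a point): centre of the third cell from below, same shape; stays in the magazine
- cell_d_mid (a point): centre of the top cell, same shape; stays in the magazine
- magazine: fixed shuttle magazine on a plywood board 92 x 372 mm; origin on the bench under the stack's middle; -y is the feed direction, x across the cells. Aluminium chute, 62 x 132 mm outside, open at the top, top edge 74 mm above the bench. Its front lips (outer face 66 mm from the origin along -y) end 16.5 mm above the floor, so only the bottom cell can pass
- magazine_floor (a point): point on the magazine's floor under the middle of the stack, 28 mm above the bench; axes as the magazine's
- apron (a point): point on the apron, a rail 30 mm wide at floor height (28 mm above the bench), 135 mm from the stack's middle along the feed: the drawn-out cell's middle belongs over it, within 7 mm along and 12 mm across; the cell overhangs the rail by 10 mm on each side. A 6 mm high lip closes the apron, 71 mm beyond this point. Drawing the cell takes 5 to 10 N. Axes as the magazine's
- knob (a point): centre of the upright black knob of the feed slide (21 mm diameter, top 12 mm above this point, lower end 14 mm below it), 136 mm behind the stack's middle when at rest, 36 mm above floor height. Pushed along the feed direction (the magazine's -y) it pushes the bottom cell out by as much, less about 2 mm free play
- slide (a joint): travel of the feed slide in m: 0 at rest, 0.052 at its stop. A full stroke of about 50 mm leaves the cell 42 mm out beyond the front lips. Takes 2 to 13 N with the cells' friction; a weak spring brings it back when let go, and the cell stays out
- tray: fixed battery tray: plywood board 176 x 150 x 10 mm with two bays side by side, 88 mm apart; origin under its middle, -y to the bays' open ends, +x to the empty bay. In each bay two cork-topped wooden bolsters carry the cell's ends 22 mm above the bench, and brass angles, 30 mm high (36 mm with flared lips), hold the last 28 mm of each end with 2.5 mm play all round
- bay (a point): where the cell's centre belongs in the empty bay, 6 mm above the bolsters' tops. Axes: y lengthwise, -y to the open end, x across. The long sides are free for fingers over the middle 69 mm, where the board lies 12 mm below the cell; a cell is already in the other bay, 88 mm off towards -x
- bay_open_end (a point): middle of the open end of that bay, 60 mm from its centre along -y: the brass angles leave a gap here for the terminals; the other end is closed by a full-width brass plate
- fitted_cell_mid (a point): centre of the cell already fitted in the tray's other bay, same shape; not to be disturbed
- receiver: black radio receiver, 38 x 61 x 17 mm, lying on the bench between the robot and the magazine (origin at the middle of its underside); a bystander
- gear_motor: motor on a brass gear plate, 52 x 76 x 64 mm, behind the magazine (origin at the middle of its underside); a bystander
- bogie: geared axle set with four wheels, 70 x 69 x 31 mm, behind the apron (origin at the middle of its underside); a bystander

How it is judged (in metres and radians):
On the way, in this order (a step that is already met when the one before it is completed fails the run):
1. the feed slide is pushed in (value of joint slide above 0.02 m), for 0.05 s.
2. the bottom cell lies fully out on the apron, let go and at rest (y of cell_mid in the frame of apron between -0.012 and 0.008 m and x of cell_mid in the frame of apron between -0.012 and 0.012 m and z of cell_mid in the frame of apron below 0.009 m and contact force between the fingers and cell below 0.1 N and linear speed of cell below 0.02 m/s), for 0.2 s.
3. the cell is lifted, held across its middle (y of the grasp point in the frame of cell_mid between -0.03 and 0.03 m and contact force between the fingers and cell above 1 N and z of cell_mid in the frame of apron above 0.02 m), for 0.1 s.
At the end, for the whole second after the job is handed in: The cell from the bottom of the magazine lies flat in the empty bay (centre within 5 mm along and across, 3 mm in height), terminals within 8 mm of the open end, released and at rest; the other three cells have dropped onto the magazine floor and lie stacked there (x of cell_mid in the frame of bay between -0.005 and 0.005 m and y of cell_mid in the frame of bay between -0.005 and 0.005 m and z of cell_mid in the frame of bay between -0.003 and 0.003 m and horizontal distance between cell_terminals and bay_open_end below 0.008 m and linear speed of cell below 0.02 m/s and y of cell_b_mid in the frame of magazine_floor between -0.008 and 0.008 m and z of cell_b_mid in the frame of magazine_floor between 0.002 and 0.01 m and y of cell_c_mid in the frame of magazine_floor between -0.008 and 0.008 m and z of cell_c_mid in the frame of magazine_floor below 0.022 m and y of cell_d_mid in the frame of magazine_floor between -0.008 and 0.008 m and z of cell_d_mid in the frame of magazine_floor below 0.034 m); the robot touches nothing.
It fails at once if the cell squeezed hard enough to dent its case (contact force between the fingers and cell above 90 N).
It fails at once if the cell pressed hard on the tray or the magazine, or dropped (let go and falling from about 1 cm or more) (contact force between cell and tray above 40 N or contact force between cell and magazine above 40 N or (contact force between the fingers and cell below 0.1 N and linear speed of cell above 0.4 m/s)).
It fails at once if the cell tipped more than about 20 degrees (angle between cell_mid's own z axis and vertical above 0.35 rad).
It fails at once if another cell taken from the magazine, or the fitted cell disturbed (distance of fitted_cell_mid from where it was at the start of the episode above 0.008 m or horizontal distance between any of cell_b_mid, cell_c_mid, cell_d_mid and magazine_floor above 0.02 m).
It fails at once if one of the parts lying about pushed out of its place (distance of any of receiver, gear_motor, bogie from where it was at the start of the episode above 0.02 m).
It also fails if it takes over 54 s, if anything falls off the work surface, if the arm or the gripper's body presses on something with over 40 N, if the wrist force passes 120 N, or if a joint passes its speed limit or range.

ROBOT

A 6-joint arm with a two-finger parallel gripper is mounted at the origin on a cart in front of the work surface, level with it; the furniture and walls round the work are solid. World frame = base frame: x ahead of the robot, y to its left, z up, the work surface at z = 0. Lengths are in mm, angles in rad, forces in N, time in s.
With the tool pointing down it reaches from about 300 to 775 mm from the base axis. Payload 14.6 kg.
Tool frame: the origin (TCP) lies on the centre line of the jaws, within the pads' length; the fingertips stand 19 mm ahead of it and the grasp point (between the pads) is the TCP (bot.tip_reach is the distance from the TCP to the fingertips, in mm); y points along the fingers, x is the direction in which the jaws open and shut, and the axes are right-handed (so a half turn about y gives the same grasp; the last joint's range is limited). The gripper opens to 85 mm and grips with 20 to 120 N. Pads are 22 mm wide; open, the fingers measure 114 mm over their backs; the gripper's body (76 mm by 85 mm) begins 54 mm behind the grasp point. The pads swing forward as they close: fully open they stand 13 mm farther back than shut.
Start: joints at [-1.322, 0.3, 1.521, -0, 1.321, -0.067], TCP at [170.81, -522.794, 250.281] pointing down, gripper open.
Joint ranges: [-3.03, 3.03], [-0.79, 2.21], [0.23, 2.52], [-1.04, 4.18], [0, 3.07], [-2.55, 2.55]. Speed limits (rad/s): [2.22, 2.22, 2.57, 3.14, 3.14, 3.14].

INTERFACE

Orientations are given as a unit quaternion [w, x, y, z].
In Python, from rig import bot gives the robot as it stands. Calls block until the motion is done:
- bot.move_to(position, orientation): joint-space move of the TCP to a pose.
- bot.servo_line(position, attitude=None, speed=150, until_force=None): straight line of the TCP; attitude=None keeps the orientation; speed is the mean speed in mm/s. With until_force (N) it stops when the force on the tool has changed by that much, and returns True; else False.
- bot.move_joints(angles): joint-space move.
- bot.move_gripper(opening, grip_force=None): finger opening in mm; grip_force is the grip in N (None keeps the last); returns when the fingers have stopped.
- bot.dwell(seconds).
- bot.ik(position, orientation): joint angles nearest the present ones, or None.
- bot.read_state(): the state.
- bot.read_camera(name): name is "scene" or "top" or "wrist"; returns a dict with "image" (420x560x3 uint8, blue, green, red), "depth" (420x560 float32, mm along the optical axis (not along the pixel's ray), 0 where there is no reading), "fovy" (degrees; the focal length in pixels is half the picture's height over the tangent of half this angle, whatever the lens; pixels are square), "cx", "cy" (the principal point, pixels), "eye" and "attitude" of the camera in the world; the wrist camera has in their place "mount" (4x4, takes a point from camera to tool coordinates, whose origin is the TCP and whose axes are the tool frame's). Camera axes: x right, y down, z forward; pixel columns grow to the right and rows downward; lengths in mm; the calibration is good to about 2 mm. A picture is of the moment at which its call begins: read the wrist's pose just before it.
A pose or a line that the arm cannot do raises bot.MotionError and nothing moves.
- bot.finish_job(): hands the job in, once; it reports no verdict.
The state is a dict: "clock": time; "joint_positions": joint angles; "qvel": joint speeds; "effort": joint torques, N m; "ee_pos": TCP position; "tool_rot": TCP orientation; "ft_force": force on the tool from outside, world axes, zero at the start; "moment": the same for the moment, N m; "grip_width": finger opening in mm.
Only numpy, scipy, OpenCV 4.12 (cv2) and the standard library are available. Lean on these libraries where they do the work, as an engineer would, in place of code of your own. Each camera call takes 0.05 s, during which the arm holds its last target. There are 200 camera calls.

## Working session

There is one attempt and no reset: what is moved stays moved. The work goes in short steps, each a Python script; the robot and the scene stay as the last script left them, time stands still between calls to the robot, and variables do not carry over. Pictures are saved under pics/ and viewed, about 8 in all and at most 12, crops included, and the job is handed in when it is done.

```bash
ls; mkdir -p pics
python3 - <<'E'
from rig import bot
import cv2, pickle
for n in ("scene","top"):
    c=bot.read_camera(n); cv2.imwrite(f"pics/{n}0.png",c["image"]); pickle.dump(c,open(f"{n}0.pkl","wb"))
    print(n,c["fovy"],c["cx"],c["cy"],c["eye"],c["attitude"])
c=bot.read_camera("wrist"); print(c["mount"],c["fovy"])
s=bot.read_state(); print(s)
E
```

```text
pics
scene 48.37950777586316 282.41145248873465 210.4243261509728 [116.96763803 623.31268462 751.73173033] [ 0.12528924 -0.2716364   0.86295678 -0.40721232]
top 56.97938723520927 276.9437382387035 210.20847859013978 [ 507.57506033  -43.64556384 1047.04846635] [ 0.02702389 -0.70037797  0.71253459 -0.03216931]
[[ 9.99999442e-01 -9.52405211e-04 -4.56355725e-04  1.74991022e-01]
 [ 1.50298434e-04 -2.99375498e-01  9.54135362e-01 -1.22551539e+02]
 [-1.04534521e-03 -9.54134898e-01 -2.99375188e-01  7.66994986e+01]
 [ 0.00000000e+00  0.00000000e+00  0.00000000e+00  1.00000000e+00]] 69.43502521379735
{'clock': 0.15, 'joint_positions': array([-1.32156426e+00,  3.00324391e-01,  1.52139821e+00, -3.21622492e-06,
        1.32070073e+00, -6.65835035e-02]), 'qvel': array([ 0.0017828 , -0.00269287, -0.00266203,  0.00028534,  0.00017095,
        0.00049866]), 'effort': array([-1.88235219e-05, -5.43668139e+01, -3.61886823e+01, -8.04218575e-05,
        3.14771962e-03, -3.74346868e-06]), 'ee_pos': array([ 170.79432332, -522.65441606,  249.87915357]), 'tool_rot': array([ 0.57259254, -0.5722185 ,  0.41537923, -0.41492633]), 'ft_force': array([ 0.77218087, -0.46968412,  0.1884798 ]), 'moment': array([-0.04919265, -0.02284743,  0.0079205 ]), 'grip_width': 85.17086522785668}
```

View pics/top0.png

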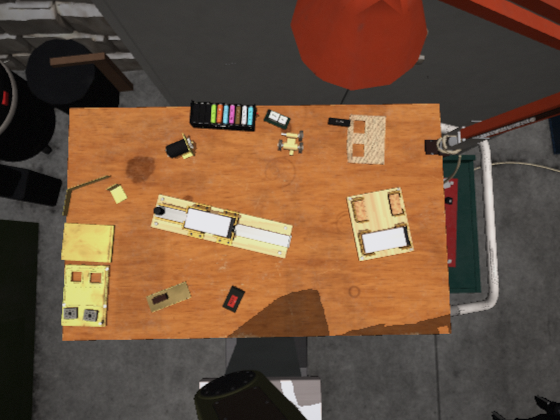

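View pics/scene0.png

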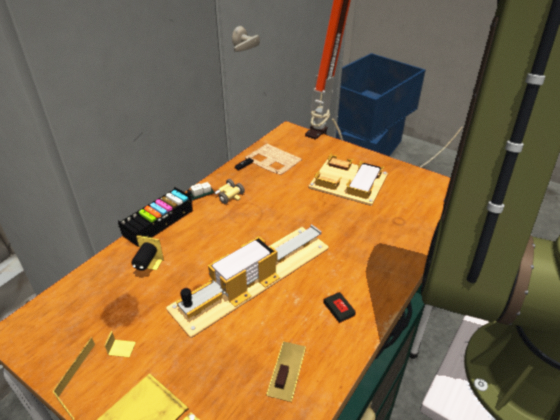

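```bash
cat > h.py <<'E'
import numpy as np, cv2, pickle
from scipy.spatial.transform import Rotation as R
def rot(q): return R.from_quat(np.r_[q[1:],q[0]]).as_matrix()
def foc(c): return c["image"].shape[0]/2/np.tan(np.radians(c["fovy"])/2)
def campose(c,s=None):
    if "eye" in c: return np.array(c["eye"]),rot(c["attitude"])
    M=np.array(c["mount"]); T=rot(s["tool_rot"]); return T@M[:3,3]+s["ee_pos"], T@M[:3,:3]
def cloud(c,s=None):
    e,A=campose(c,s); f=foc(c); h,w=c["depth"].shape; v,u=np.mgrid[:h,:w]; d=c["depth"]
    P=np.stack([(u-c["cx"])*d/f,(v-c["cy"])*d/f,d],-1)
    P=P@A.T+e; P[d==0]=np.nan; return P
def ray(c,uv,z,s=None):
    e,A=campose(c,s); f=foc(c); uv=np.atleast_2d(uv).astype(float)
    D=np.c_[(uv[:,0]-c["cx"])/f,(uv[:,1]-c["cy"])/f,np.ones(len(uv))]@A.T
    return e+D*((z-e[2])/D[:,2])[:,None]
def proj(c,p,s=None):
    e,A=campose(c,s); q=(np.atleast_2d(p)-e)@A; return q[:,:2]/q[:,2:]*foc(c)+[c["cx"],c["cy"]]
E
python3 - <<'E'
from h import *
t=pickle.load(open("top0.pkl","rb")); s=pickle.load(open("scene0.pkl","rb"))
P=cloud(t); Q=cloud(s)
print(proj(t,[170.8,-522.8,250]))
for n,uv in dict(knob=(159,211),cell=(209,222),apron=(264,236),tabl=(240,270),fit=(385,240),bay=(377,212),board=(365,200),rec=(233,299),motor=(180,148),bogie=(291,143)).items():
    print(n,P[uv[1],uv[0]].round(1))
for n,uv in dict(knob=(185,297),cell=(243,257),fit=(365,178),tab=(250,340)).items(): print(n,Q[uv[1],uv[0]].round(1))
im=t["image"]
cv2.imwrite("pics/crop.png",np.vstack([cv2.resize(im[185:265,145:305],None,fx=4.8,fy=4.8,interpolation=3)[:,:768], ]))
a=cv2.resize(im[188:262,148:298],None,fx=4,fy=4,interpolation=3); b=cv2.resize(im[180:265,340:415],None,fx=3.5,fy=3.5,interpolation=3)
o=np.zeros((600,620,3),np.uint8); o[:a.shape[0],:a.shape[1]]=a; o[300:300+b.shape[0],:b.shape[1]]=b
z=P[...,2].copy(); z=cv2.applyColorMap(np.clip(np.nan_to_num(z)*3,0,255).astype(np.uint8),cv2.COLORMAP_JET)[180:265,340:415]
b=cv2.resize(z,None,fx=3.5,fy=3.5,interpolation=0);o[300:300+b.shape[0],300:300+b.shape[1]]=b
cv2.imwrite("pics/crop.png",o)
E
```

```text
[[518.04532371 408.30763516]]
knob [592.  244.8  76.4]
cell [562.4 120.1  72.5]
apron [525.6 -16.6  28.8]
tabl [436.3  49.8  -1.1]
fit [ 509.6 -332.4   36.1]
bay [ 585.2 -321.5    9.3]
board [ 617.9 -289.6   12.5]
rec [362.4  67.4  15.8]
motor [758.8 199.1  50.3]
bogie [774.3 -92.9  24.2]
knob [589.4 256.8  69.4]
cell [561.4 117.8  76.6]
fit [ 510.2 -331.4   31. ]
tab [463.4 225.6   1. ]
```

View pics/crop.png

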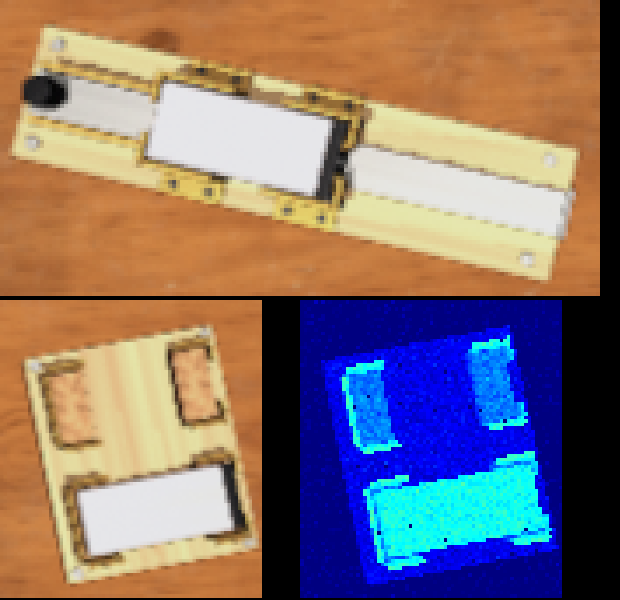

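```bash
cat >> h.py <<'E'
def whites(c,s=None,lo=165):
    hsv=cv2.cvtColor(c["image"],cv2.COLOR_BGR2HSV); m=cv2.inRange(hsv,(0,0,lo),(180,40,255))
    cs,_=cv2.findContours(m,cv2.RETR_EXTERNAL,cv2.CHAIN_APPROX_NONE); return cs
def rect_at(c,cnt,z,s=None):
    X=ray(c,cnt.reshape(-1,2),z,s)[:,:2]; return cv2.minAreaRect(X.astype(np.float32))
def quat(a):  # tool down, jaw axis x at world angle a
    x=np.array([np.cos(a),np.sin(a),0]); y=np.array([0,0,-1.]); q=R.from_matrix(np.c_[x,y,np.cross(x,y)]).as_quat(); return np.r_[q[3],q[:3]]
E
python3 - <<'E'
from h import *
from rig import bot
t=pickle.load(open("top0.pkl","rb"))
for c in whites(t):
    if cv2.contourArea(c)>150:
        print(cv2.boundingRect(c), [ (z,[np.round(v,1) for v in rect_at(t,c,z)]) for z in (76,34,28)])
P=cloud(t); m=((P[...,2]>6)).astype(np.uint8)
m=cv2.morphologyEx(m,cv2.MORPH_OPEN,np.ones((3,3)))
for c in cv2.findContours(m,0,1)[0]:
    b=cv2.boundingRect(c)
    if cv2.contourArea(c)>80 and b[1]>100 and b[1]+b[3]<340: print("h",b,[np.round(v,1) for v in rect_at(t,c,12)])
s=bot.read_state(); print(rot(s["tool_rot"]).round(3))
d=[560.,117]
for a in np.radians([-15,165,75,-105,5]):
    for p in ([560,117,160],[585,-321,160],[596,255,75]):
        j=bot.ik(p,quat(a)); print(np.degrees(a),p,None if j is None else np.round(j,2))
E
```

```text
(280, 380, 41, 40) [(76, [array([126.6, -98.3]), array([130.1,  50.5]), np.float64(53.5)]), (34, [array([ 110.1, -100.7]), array([135.7,  52.7]), np.float64(53.5)]), (28, [array([ 107.7, -101. ]), array([136.5,  53. ]), np.float64(53.5)])]
(362, 227, 45, 26) [(76, [array([ 510.2, -318.3]), array([ 47. , 105.6]), np.float64(9.7)]), (34, [array([ 510.4, -330.1]), array([ 49.1, 110.2]), np.float64(9.7)]), (28, [array([ 510.4, -331.8]), array([ 49.4, 110.9]), np.float64(9.7)])]
(235, 224, 56, 23) [(76, [array([527.1, -12.8]), array([140.9,  28.6]), np.float64(75.8)]), (34, [array([528. , -11.4]), array([147. ,  29.8]), np.float64(75.8)]), (28, [array([528.1, -11.2]), array([147.8,  30. ]), np.float64(75.8)])]
(155, 207, 76, 30) [(76, [array([570.5, 161.8]), array([186.6,  49.9]), np.float64(76.8)]), (34, [array([573.2, 170.6]), array([194.7,  52. ]), np.float64(76.8)]), (28, [array([573.6, 171.9]), array([195.9,  52.3]), np.float64(76.8)])]
(482, 140, 16, 169) [(76, [array([ 548.7, -587.1]), array([ 31.6, 424.1]), np.float64(87.5)]), (34, [array([ 550.5, -610.6]), array([ 33. , 442.4]), 
[... 1224 characters left out ...]
  1.08  0.61]
165.0 [560, 117, 160] None
165.0 [585, -321, 160] None
165.0 [596, 255, 75] [ 0.35  0.69  1.37 -0.    1.08 -2.53]
75.0 [560, 117, 160] [ 0.14  0.44  1.56 -0.    1.15 -1.17]
75.0 [585, -321, 160] [-0.56  0.64  1.24 -0.    1.26 -1.87]
75.0 [596, 255, 75] [ 0.35  0.69  1.37 -0.    1.08 -0.96]
-105.00000000000001 [560, 117, 160] [ 0.14  0.44  1.56 -0.    1.15  1.97]
-105.00000000000001 [585, -321, 160] [-0.56  0.64  1.24 -0.    1.26  1.28]
-105.00000000000001 [596, 255, 75] [ 0.35  0.69  1.37 -0.    1.08  2.18]
5.0 [560, 117, 160] [ 0.14  0.44  1.56 -0.    1.15  0.05]
5.0 [585, -321, 160] [-0.56  0.64  1.24 -0.    1.26 -0.64]
5.0 [596, 255, 75] [ 0.35  0.69  1.37 -0.    1.08  0.26]
```

Run:
```python
from h import *
from rig import bot
a=np.radians(-14.2); my=np.array([-np.sin(a),np.cos(a)])
o=np.array([560,117])
p=o+30*my
bot.move_to([p[0],p[1],170],quat(a))
bot.move_gripper(0,20)
bot.dwell(.2)
s=bot.read_state(); c=bot.read_camera("wrist"); pickle.dump((c,s),open("w1.pkl","wb")); cv2.imwrite("pics/w1.png",c["image"]); print(s["clock"],s["ee_pos"],s["ft_force"],s["grip_width"])
```

```text
3.875 [567.35806162 146.10300831 169.99707185] [-0.27079798 -0.22925267  1.1220605 ] -0.08722798381341329
```

View pics/w1.png

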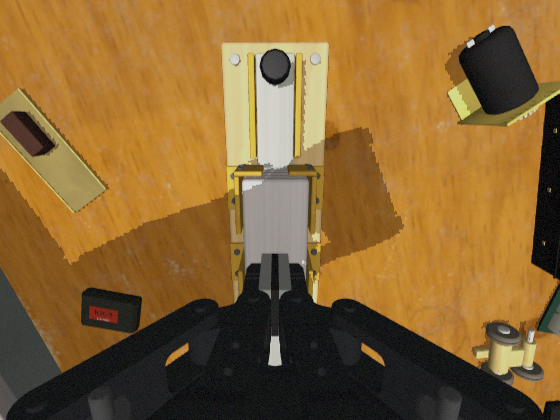

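Run:
```python
from h import *
c,s=pickle.load(open("w1.pkl","rb"))
a=np.radians(-14.2); mx=np.array([np.cos(a),np.sin(a)]); my=np.array([-np.sin(a),np.cos(a)])
def mag(p): p=p[:,:2]-[560,117]; return np.c_[p@mx,p@my].round(1)
g=cv2.cvtColor(c["image"],cv2.COLOR_BGR2GRAY)
m=(g[40:95,250:300]<75).astype(np.uint8); cn=max(cv2.findContours(m,0,1)[0],key=cv2.contourArea); cn=cn+[250,40]
print("knob circ",cv2.minEnclosingCircle(cn),cv2.boundingRect(cn)); (u,v),r=cv2.minEnclosingCircle(cn)
kn=ray(c,[[u,v]],76,s); print(kn,mag(kn))
P=cloud(c,s); hsv=cv2.cvtColor(c["image"],cv2.COLOR_BGR2HSV)
M=mag(P.reshape(-1,3)).reshape(*P.shape[:2],2); z=P[...,2]
# board outline back part
for row in (60,80,110,140): 
    b=(z[row]>6)&(z[row]<20)&(abs(np.arange(560)-275)<80); i=np.where(b)[0]; e=ray(c,[[i[0]-.5,row],[i[-1]+.5,row]],10,s); print("board",row,z[row,i].mean().round(1),mag(e).tolist())
# top cell
b=(hsv[...,1]<45)&(z>66)&(z<85)&(abs(np.arange(560)-275)<60)[None]
for row in (190,205,220,235): 
    i=np.where(b[row])[0]; print("cell",row,i[0],i[-1],z[row,i].mean().round(1),mag(ray(c,[[i[0]-.5,row],[i[-1]+.5,row]],76,s)).tolist())
for col in (255,275,295): j=np.where(b[100:250,col])[0]+100; print("rear",col,j[0],mag(ray(c,[[col,j[0]-.5]],76,s)))
for col in (235,275,315): j=np.where((z[:100,col]>5))[0]; print("board rear",col,j[0],mag(ray(c,[[col,j[0]-.5]],10,s)))
```

```text
knob circ ((275.0, 66.5), 17.614013671875) (260, 49, 31, 36)
[[594.22367975 249.98673001  76.        ]] [[  0.6 137.3]]
board 60 9.1 [[-44.5, 151.8], [45.0, 151.7]]
board 80 8.0 [[-44.5, 136.2], [45.0, 136.1]]
board 110 8.1 [[-44.9, 111.7], [45.3, 111.6]]
board 140 8.0 [[-44.4, 85.8], [45.7, 85.7]]
cell 190 242 308 74.9 [[-24.0, 54.8], [25.1, 54.8]]
cell 205 243 307 74.8 [[-23.7, 43.4], [24.7, 43.4]]
cell 220 243 307 75.0 [[-24.1, 31.6], [25.1, 31.5]]
cell 235 244 306 75.0 [[-23.7, 19.4], [24.7, 19.4]]
rear 255 178 [[-14.   64.1]]
rear 275 178 [[ 0.5 64.1]]
rear 295 177 [[15.  64.8]]
board rear 235 43 [[-32.6 164.9]]
board rear 275 42 [[  0.7 165.7]]
board rear 315 43 [[ 33.9 164.9]]
```

```bash
cat >> h.py <<'E'
A=np.radians(-14.2); MX=np.array([np.cos(A),np.sin(A)]); MY=np.array([-np.sin(A),np.cos(A)]); O=np.array([560,117])+0.5*MX+3*MY
def W(x,y,z): return np.r_[O+x*MX+y*MY,z]
def M(p): p=np.asarray(p); d=p[:2]-O; return np.round([d@MX,d@MY,p[2]],1)
E
python3 - <<'E'
from h import *
from rig import bot
bot.move_to(W(0,183,90),quat(A))
bot.servo_line(W(0,183,74),speed=60)
bot.servo_line(W(0,166,74),speed=80)
h=bot.servo_line(W(0,147,74),speed=30,until_force=2)
s=bot.read_state(); print(h,M(s["ee_pos"]),s["ft_force"],s["clock"])
E
```

```text
True [ -0.2 154.3  73.6] [0.93985245 1.10313987 0.24749292] 5.8833
```

Run:
```python
from h import *
from rig import bot
h=bot.servo_line(W(0,104,74),speed=60,until_force=20)
s=bot.read_state(); print(h,M(s["ee_pos"]),s["ft_force"],s["clock"])
bot.dwell(.1)
c=bot.read_camera("scene"); pickle.dump(c,open("s2.pkl","wb"))
bot.servo_line(W(0,130,74),speed=120); 
bot.servo_line(W(0,150,100),speed=150)
bot.move_gripper(80)
p=W(0,-20,170); bot.move_to(p,quat(A)); bot.dwell(.15)
s=bot.read_state(); c2=bot.read_camera("wrist"); pickle.dump((c2,s),open("w2.pkl","wb")); print(s["clock"],s["ft_force"])
ct=bot.read_camera("top"); pickle.dump(ct,open("t2.pkl","wb"))
i=c["image"][180:360,150:350]; o=np.zeros((600,800,3),np.uint8); o[:420,:560]=c2["image"]; o[420:,:200]=i[:180]
x=cv2.resize(ct["image"][185:265,145:305],None,fx=3,fy=2.2,interpolation=3); o[420:420+x.shape[0],210:210+x.shape[1]]=x
cv2.imwrite("pics/w2.png",o)
```

```text
False [ -0.2 104.9  73.6] [ 3.87224192  8.03528106 -5.07411532] 6.8833
9.425 [-0.23797104 -0.58168529 -0.62971522]
```

View pics/w2.png

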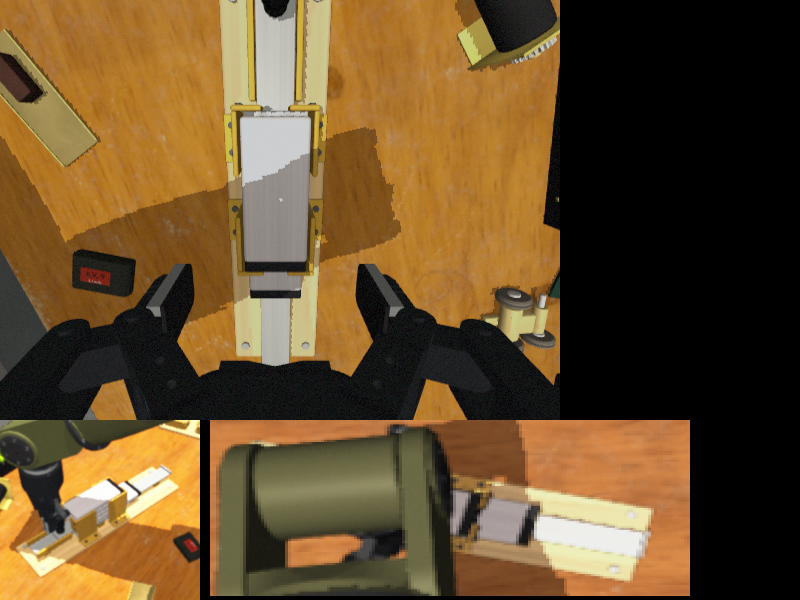

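Run:
```python
from h import *
c,s=pickle.load(open("w2.pkl","rb"))
print("tcp",M(s["ee_pos"]))
g=cv2.cvtColor(c["image"],cv2.COLOR_BGR2GRAY)
print("col275 rows 255-305",g[255:305,275].tolist()); print("col260",g[270:305,262].tolist())
print("row295",g[293,240:312].tolist()); print("row283",g[283,240:312].tolist())
print("rear col 275 rows 100-122",g[100:122,275].tolist())
for v,z in ((113,76),(271.5,76),(262,76),(297.5,40),(290,40)): print(v,z,M(ray(c,[[275,v]],z,s)[0]))
```

```text
tcp [ -0.3 -18.8 169.1]
col275 rows 255-305 [140, 140, 140, 139, 138, 132, 107, 38, 27, 12, 19, 25, 26, 25, 15, 21, 54, 107, 138, 137, 138, 136, 138, 140, 138, 139, 138, 138, 139, 136, 137, 138, 138, 137, 124, 77, 20, 26, 24, 26, 24, 25, 15, 127, 185, 180, 182, 181, 182, 180]
col260 [15, 43, 77, 106, 106, 120, 137, 138, 139, 138, 139, 139, 136, 137, 137, 136, 137, 137, 134, 124, 77, 20, 20, 19, 14, 23, 15, 24, 124, 181, 181, 181, 181, 181, 182]
row295 [132, 127, 129, 129, 131, 129, 131, 135, 139, 141, 38, 22, 14, 21, 22, 17, 20, 24, 20, 20, 17, 25, 19, 22, 19, 24, 12, 18, 25, 20, 27, 30, 26, 25, 27, 24, 24, 27, 17, 18, 27, 15, 27, 25, 19, 30, 25, 22, 39, 41, 34, 34, 39, 39, 39, 40, 35, 43, 43, 39, 35, 187, 187, 187, 189, 185, 183, 184, 189, 194, 195, 197]
row283 [129, 131, 129, 130, 130, 131, 131, 134, 140, 115, 120, 132, 135, 136, 137, 141, 139, 138, 134, 138, 138, 136, 137, 135, 137, 138, 138, 136, 138, 140, 139, 136, 138, 135, 135, 139, 136, 133, 132, 136, 135, 136, 134, 136, 135, 139, 137, 133, 137, 139, 143, 142, 140, 135, 139, 139, 137, 139, 141, 137, 130, 128, 185, 189, 186, 187, 190, 192, 193, 193, 195, 196]
rear col 275 rows 100-122 [202, 202, 203, 202, 205, 205, 203, 203, 204, 201, 175, 114, 165, 205, 204, 191, 156, 172, 196, 204, 205, 206]
113 76 [ 0.1 59.7 76. ]
271.5 76 [  0.2 -60.3  76. ]
262 76 [  0.2 -51.9  76. ]
297.5 40 [   0.2 -107.7   40. ]
290 40 [  0.2 -99.6  40. ]
```

Run:
```python
from h import *
from rig import bot
bot.move_to(W(0.2,-90,90),quat(A))
bot.servo_line(W(0.2,-90,38.5),speed=80,until_force=12)
s=bot.read_state(); print(M(s["ee_pos"]),s["ft_force"],s["clock"])
bot.move_gripper(40,25)
s=bot.read_state(); print(s["grip_width"],M(s["ee_pos"]),s["ft_force"],s["clock"])
f0=s["ee_pos"]
h=bot.servo_line(f0-np.r_[87.5*MY,0],speed=55,until_force=25)
s=bot.read_state(); print(h,s["grip_width"],M(s["ee_pos"]),s["ft_force"],s["clock"])
```

```text
[  0.4 -90.   38.7] [0.23665395 0.15475165 0.42673025] 10.825
49.415258340977154 [  0.4 -90.   39.1] [-2.21015422  0.22368159  5.62106152] 11.2
False 49.45843491581745 [   0.4 -177.5   39.1] [-0.26108582 -1.83747037  2.51116707] 12.9417
```

Run:
```python
from h import *
from rig import bot
bot.move_gripper(75)
bot.dwell(.3)
s=bot.read_state(); print(s["grip_width"],M(s["ee_pos"]),s["ft_force"],s["clock"])
bot.servo_line(W(0.3,-177,70),speed=80)
bot.move_to(W(0.3,-135,150),quat(A)); bot.dwell(.15)
s=bot.read_state(); c2=bot.read_camera("wrist"); pickle.dump((c2,s),open("w3.pkl","wb")); print(s["clock"])
cv2.imwrite("pics/w3.png",c2["image"])
```

```text
74.80953033710176 [   0.4 -177.4   39.1] [0.58902693 0.08495527 0.08796001] 13.6167
14.75
```

View pics/w3.png

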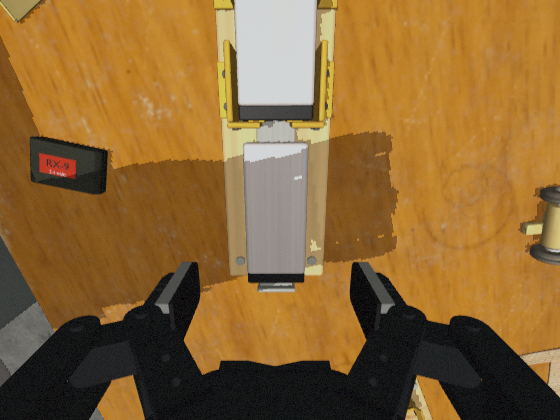

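Run:
```python
from h import *
c,s=pickle.load(open("w3.pkl","rb"))
g=cv2.cvtColor(c["image"],cv2.COLOR_BGR2GRAY)
print(g[136:150,285].tolist(),g[272:292,275].tolist()); 
for r in (160,250,276): print(r,g[r,235:255].tolist(),g[r,296:316].tolist())
print(g[100:125,275].tolist())
P=cloud(c,s); print("z d",np.nanmedian(P[60:100,255:295,2]),"cell",np.nanmedian(P[170:250,255:295,2]),"board",np.nanmedian(P[200:250,230:238,2]))
for u,v,z in ((244.5,160,40),(307.5,160,40),(248,276,40),(303,276,40),(275,143,40),(275,282.5,40),(275,119,64)): print(u,v,M(ray(c,[[u,v]],z,s)[0]))
```

```text
[184, 185, 186, 185, 186, 166, 102, 150, 195, 208, 212, 212, 213, 212] [141, 107, 26, 23, 20, 19, 28, 19, 25, 21, 51, 134, 174, 140, 73, 75, 115, 175, 191, 169]
160 [135, 138, 138, 144, 148, 147, 149, 147, 104, 187, 195, 199, 198, 199, 198, 212, 212, 213, 211, 213] [153, 153, 157, 160, 156, 153, 152, 154, 154, 147, 138, 125, 137, 140, 141, 143, 146, 142, 144, 142]
250 [139, 137, 136, 137, 137, 137, 138, 141, 141, 137, 138, 106, 126, 135, 145, 142, 143, 145, 147, 146] [146, 146, 146, 146, 146, 148, 148, 142, 137, 118, 142, 144, 144, 140, 143, 196, 182, 183, 183, 184]
276 [89, 87, 84, 107, 109, 110, 112, 111, 141, 142, 141, 146, 144, 28, 21, 21, 15, 16, 26, 19] [21, 22, 28, 22, 25, 24, 24, 28, 103, 129, 125, 128, 128, 129, 130, 131, 131, 130, 131, 127]
[212, 213, 210, 201, 178, 124, 62, 70, 70, 70, 73, 73, 68, 69, 68, 68, 66, 69, 66, 41, 116, 175, 183, 185, 186]
z d 63.03047849418584 cell 39.026529598018044 board 8.065300766792234
244.5 160 [-23.1 -90.8  40. ]
307.5 160 [ 24.7 -90.8  40. ]
248 276 [ -23.2 -189.8   40. ]
303 276 [  24.  -189.8   40. ]
275 143 [  0.1 -78.2  40. ]
275 282.5 [  -0.  -196.1   40. ]
275 119 [  0.1 -60.8  64. ]
```

Run:
```python
from h import *
from rig import bot
B=np.radians(9.6)
bot.move_to([597,-318,150],quat(B)); bot.dwell(.2)
s=bot.read_state(); c2=bot.read_camera("wrist"); pickle.dump((c2,s),open("w4.pkl","wb")); print(s["clock"],s["ee_pos"])
cv2.imwrite("pics/w4.png",c2["image"])
```

```text
16.2 [ 597.34360981 -316.99834143  150.26884932]
```

View pics/w4.png

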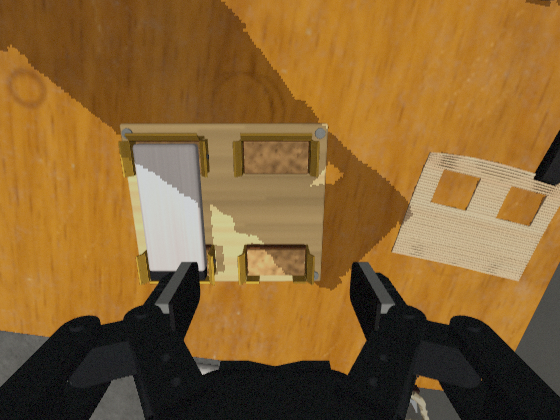

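Run:
```python
from h import *
c,s=pickle.load(open("w4.pkl","rb"))
B=np.radians(9.6); bx=np.array([np.cos(B),np.sin(B)]); by=np.array([-bx[1],bx[0]]); C=np.array([597.,-318])
def T(u,v,z): p=ray(c,[[u,v]],z,s)[0,:2]-C; return np.round([p@bx,p@by],1).tolist()
P=cloud(c,s); z=P[...,2]; hsv=cv2.cvtColor(c["image"],cv2.COLOR_BGR2HSV).astype(int); g=cv2.cvtColor(c["image"],cv2.COLOR_BGR2GRAY)
zs=cv2.medianBlur(np.nan_to_num(z).astype(np.float32),5)
print("board rear",[(u,T(u,np.where(zs[90:200,u]>5)[0][0]+90-.5,10)) for u in (215,222,228)])
print("board right",[(v,T(np.where(zs[v,280:340]>5)[0][-1]+280.5,v,10)) for v in (190,205,220,235)])
print("board front", [(u,T(u,np.where(zs[260:300,u]>5)[0][-1]+260.5,10)) for u in (220,228,232,318)])
print("brass max z",np.nanpercentile(z[135:285,235:320],99))
# brass inner walls: rows across far bolster / near bolster
for v in (150,160,170,255,265,272): print("hue/sat",v,[(u,int(z[v,u]) if z[v,u]==z[v,u] else -1,int(g[v,u])) for u in list(range(230,250,1))+list(range(304,324,1))])
```

```text
board rear [(215, [-48.9, 71.4]), (222, [-43.1, 71.4]), (228, [-38.1, 71.4])]
board right [(190, [45.1, 14.6]), (205, [44.9, 0.7]), (220, [45.6, -13.6]), (235, [45.4, -28.4])]
board front [(220, [-52.8, -77.4]), (228, [-44.9, -77.4]), (232, [-41.0, -77.4]), (318, [43.2, -76.3])]
brass max z 35.83937387252221
hue/sat 150 [(230, 9, 136), (231, 9, 137), (232, 9, 138), (233, 34, 107), (234, 35, 105), (235, 35, 91), (236, 34, 92), (237, 32, 84), (238, 31, 87), (239, 30, 89), (240, 30, 87), (241, 29, 74), (242, 20, 58), (243, 19, 46), (244, 20, 110), (245, 22, 111), (246, 20, 117), (247, 22, 119), (248, 20, 120), (249, 20, 124), (304, 20, 110), (305, 21, 114), (306, 21, 109), (307, 20, 110), (308, 17, 69), (309, 17, 40), (310, 27, 43), (311, 29, 87), (312, 31, 75), (313, 32, 83), (314, 31, 83), (315, 35, 80), (316, 35, 84), (317, 35, 106), (318, 34, 106), (319, 34, 112), (320, 8, 137), (321, 9, 139), (322, 8, 136), (323, 9, 136)]
hue/sat 160 [(230, 9, 128), (231, 9, 131), (232, 9, 129), (233, 34, 105), (234, 36, 102), (235, 36, 98), (236, 34, 91), (237, 33, 89), (238, 32, 89), (239, 31, 86
[... 2259 characters left out ...]
5), (319, 9, 136), (320, 7, 129), (321, -1, 74), (322, -1, 83), (323, 0, 84)]
hue/sat 272 [(230, 10, 190), (231, 8, 191), (232, 9, 191), (233, 9, 189), (234, 9, 192), (235, 9, 190), (236, 8, 190), (237, 9, 191), (238, 34, 160), (239, 35, 163), (240, 34, 110), (241, 34, 118), (242, 31, 115), (243, 31, 116), (244, 30, 115), (245, 29, 88), (246, 20, 58), (247, 18, 61), (248, 20, 112), (249, 21, 160), (304, 21, 94), (305, 19, 45), (306, 27, 45), (307, 30, 84), (308, 31, 80), (309, 32, 81), (310, 34, 83), (311, 34, 81), (312, 35, 98), (313, 35, 104), (314, 10, 107), (315, 11, 95), (316, 10, 91), (317, 8, 107), (318, 8, 138), (319, 9, 134), (320, 7, 124), (321, -1, 84), (322, 0, 87), (323, 0, 84)]
```

Run:
```python
from h import *
c,s=pickle.load(open("w4.pkl","rb"))
B=np.radians(9.6); bx=np.array([np.cos(B),np.sin(B)]); by=np.array([-bx[1],bx[0]]); C=np.array([597.,-318])
def T(u,v,z): p=ray(c,[[u,v]],z,s)[0,:2]-C; return np.round([p@bx,p@by],1).tolist()
P=cloud(c,s); z=P[...,2]; g=cv2.cvtColor(c["image"],cv2.COLOR_BGR2GRAY)
for v,l,r in ((150,241.5,309.7),(160,241.5,309.8),(170,241.7,309.3),(255,244.6,306.6),(265,245,306),(272,245.2,305.8)):
    print(v,T(l,v,29),T(r,v,29),(np.array(T(l,v,29))+T(r,v,29))/2)
# flared outer tops z=36
for v,l,r in ((150,232.5,319.5),(170,233.5,318.5),(265,237.5,314.5),(272,237.5,313.5)): print("top",v,(np.array(T(l,v,36))+T(r,v,36))/2)
print([(v,int(z[v,275]),int(g[v,275])) for v in range(118,150)])
print("front lip",[(v,int(np.nan_to_num(z[v,256])),int(g[v,256])) for v in range(262,294)])
print("fit rear",[(v,int(z[v,165]),int(g[v,165])) for v in range(130,150)]); print("fit front",[(v,int(np.nan_to_num(z[v,175])),int(g[v,175])) for v in range(264,286)])
for v in (200,230): print("fit",v,[(u,int(g[v,u])) for u in list(range(128,150))+list(range(192,212))])
```

```text
150 [-25.5, 51.7] [28.5, 51.7] [ 1.5 51.7]
160 [-25.8, 43.8] [28.9, 43.8] [ 1.55 43.8 ]
170 [-25.9, 35.7] [28.8, 35.7] [ 1.45 35.7 ]
255 [-25.8, -39.8] [29.0, -39.8] [  1.6 -39.8]
265 [-25.7, -49.6] [28.8, -49.6] [  1.55 -49.6 ]
272 [-25.7, -56.5] [28.8, -56.6] [  1.55 -56.55]
top 150 [ 1.8 52.4]
top 170 [ 1.8 36.9]
top 265 [  1.9 -45.9]
top 272 [  1.5 -52.7]
[(118, -1, 87), (119, 0, 89), (120, -1, 87), (121, -1, 91), (122, -1, 88), (123, 0, 97), (124, 9, 126), (125, 8, 134), (126, 9, 139), (127, 9, 136), (128, 8, 134), (129, 9, 136), (130, 8, 135), (131, 9, 134), (132, 8, 128), (133, 34, 109), (134, 34, 109), (135, 36, 100), (136, 35, 74), (137, 33, 79), (138, 32, 76), (139, 30, 78), (140, 29, 70), (141, 17, 90), (142, 21, 119), (143, 20, 114), (144, 20, 107), (145, 20, 99), (146, 20, 100), (147, 20, 101), (148, 20, 100), (149, 20, 94)]
front lip [(262, 20, 163), (263, 21, 168), (264, 20, 173), (265, 20, 172), (266, 20, 172), (267, 22, 173), (268, 21, 178), (269, 19, 177), (270, 20, 176), (271, 21, 177), (272, 21, 177), (273, 21, 177), (274, 21, 168), (275, 21, 134), (276, 19, 65), 
[... 1268 characters left out ...]
(196, 140), (197, 133), (198, 125), (199, 104), (200, 85), (201, 73), (202, 109), (203, 123), (204, 126), (205, 126), (206, 124), (207, 124), (208, 126), (209, 127), (210, 127), (211, 125)]
fit 230 [(128, 132), (129, 132), (130, 136), (131, 143), (132, 144), (133, 141), (134, 137), (135, 161), (136, 192), (137, 192), (138, 191), (139, 193), (140, 192), (141, 192), (142, 191), (143, 191), (144, 182), (145, 198), (146, 203), (147, 201), (148, 203), (149, 207), (192, 206), (193, 206), (194, 207), (195, 205), (196, 206), (197, 208), (198, 208), (199, 198), (200, 180), (201, 146), (202, 87), (203, 75), (204, 101), (205, 128), (206, 129), (207, 129), (208, 131), (209, 128), (210, 129), (211, 130)]
```

Run:
```python
from h import *
c,s=pickle.load(open("w4.pkl","rb"))
B=np.radians(9.6); bx=np.array([np.cos(B),np.sin(B)]); by=np.array([-bx[1],bx[0]]); C=np.array([597.,-318])
def T(u,v,z): p=ray(c,[[u,v]],z,s)[0,:2]-C; return np.round([p@bx,p@by],1).tolist()
for u,v,z in ((275,140.5,29.5),(256,280.7,29.5),(256,275.5,22),(275,141,22),(275,132.5,36),(256,283.7,29.5),(275,123.5,10),(165,144,34),(165,144,33)): print(u,v,z,T(u,v,z))
```

```text
275 140.5 29.5 [1.0, 59.1]
256 280.7 29.5 [-16.1, -65.1]
256 275.5 22 [-16.6, -64.0]
275 141 22 [1.0, 58.1]
275 132.5 36 [1.0, 65.5]
256 283.7 29.5 [-16.2, -68.2]
275 123.5 10 [1.0, 71.4]
165 144 34 [-83.9, 56.7]
165 144 33 [-84.3, 56.7]
```

Run:
```python
from h import *
from rig import bot
bot.move_to(W(0.5,-136.9,90),quat(A))
bot.servo_line(W(0.5,-136.9,40),speed=80,until_force=12)
bot.move_gripper(40,25)
s=bot.read_state(); print(s["grip_width"],M(s["ee_pos"]),s["ft_force"],s["clock"])
bot.servo_line(W(0.5,-136.9,105),speed=70); bot.dwell(.2)
s=bot.read_state(); print(s["grip_width"],M(s["ee_pos"]),s["ft_force"],s["clock"])
B=np.radians(9.6); bx=np.array([np.cos(B),np.sin(B)]); by=np.array([-bx[1],bx[0]])
b=np.array([597.,-318])+1.5*bx-3*by
bot.move_to([b[0],b[1],100],quat(B)); bot.dwell(.2)
s=bot.read_state(); c2=bot.read_camera("wrist"); pickle.dump((c2,s,b),open("w5.pkl","wb")); print(s["clock"],s["ee_pos"]-[*b,0],s["ft_force"],s["grip_width"])
cv2.imwrite("pics/w5.png",c2["image"])
```

```text
49.14877791517921 [   0.8 -136.9   40.5] [-0.58734603  0.24467346  5.06545618] 18.575
49.16361099294534 [   0.4 -136.9  104.7] [ 0.01588334 -0.10543702 -1.2781707 ] 19.85
21.25 [  0.37815628   1.03876872 100.28601323] [ 0.48028282  0.01099758 -0.80085066] 49.83805242728672
```

View pics/w5.png

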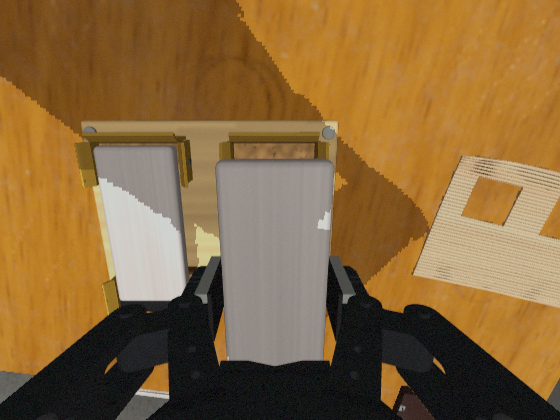

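Run:
```python
from h import *
c,s,b=pickle.load(open("w5.pkl","rb"))
B=np.radians(9.6); bx=np.array([np.cos(B),np.sin(B)]); by=np.array([-bx[1],bx[0]])
zt=s["ee_pos"][2]-.5
P=cloud(c,s); print("cell z near rear/front",np.nanmedian(P[175:200,240:310,2]),np.nanmedian(P[330:355,240:310,2]),"left/right",np.nanmedian(P[180:250,225:240,2]),np.nanmedian(P[180:250,312:322,2]),zt)
def T(u,v,z): p=ray(c,[[u,v]],z,s)[0,:2]-b; return np.round([p@bx,p@by],1).tolist()
g=cv2.cvtColor(c["image"],cv2.COLOR_BGR2GRAY); 
print(g[150:172,260].tolist(), g[215,208:228].tolist(), g[215,322:342].tolist(), g[190,208:228].tolist(), g[190,322:342].tolist())
D=np.nan_to_num(P[...,2])
for v in (180,200,220,240):
    i=np.where(D[v,200:350]>zt-5)[0]+200; l,r=T(i[0]-.5,v,zt-2),T(i[-1]+.5,v,zt-2); print(v,l,r,(l[0]+r[0])/2)
for u in (250,275,300):
    j=np.where(D[120:300,u]>zt-5)[0][0]+120; print(u,j,T(u,j-.5,zt-1))
e=s["ee_pos"][:2]-b; print("tcp",e@bx,e@by)
```

```text
cell z near rear/front 98.66894055638522 98.6505527314548 left/right 98.6491918042347 98.73727051309837 99.78601322984959
[123, 127, 127, 132, 131, 133, 135, 134, 123, 84, 90, 102, 115, 130, 136, 138, 143, 148, 150, 151, 151, 151] [126, 126, 125, 126, 124, 122, 125, 126, 125, 125, 95, 121, 131, 137, 142, 148, 149, 147, 146, 145] [149, 148, 177, 208, 209, 203, 193, 183, 174, 108, 113, 88, 82, 89, 93, 93, 92, 90, 95, 91] [131, 128, 134, 131, 131, 132, 130, 131, 108, 120, 124, 129, 140, 146, 146, 146, 147, 146, 145, 145] [149, 148, 151, 149, 150, 149, 148, 141, 136, 132, 109, 159, 112, 120, 125, 125, 92, 88, 89, 93]
180 [-24.1, 51.8] [25.4, 51.8] 0.6499999999999986
200 [-24.2, 43.1] [25.0, 43.1] 0.40000000000000036
220 [-24.2, 34.1] [25.1, 34.1] 0.45000000000000107
240 [-23.9, 24.7] [25.2, 24.7] 0.6500000000000004
250 161 [-9.4, 60.1]
275 161 [0.8, 60.1]
300 161 [11.0, 60.1]
tcp 0.5460947520203604 0.9611571893281482
```

Run:
```python
from h import *
from rig import bot
c,s,b=pickle.load(open("w5.pkl","rb"))
B=np.radians(9.6); bx=np.array([np.cos(B),np.sin(B)]); by=np.array([-bx[1],bx[0]])
t=b-.5*bx-.6*by
bot.servo_line([*t,50],speed=80); bot.dwell(.15)
s=bot.read_state(); print(s["ee_pos"],s["ft_force"])
h=bot.servo_line([*t,33.7],speed=15,until_force=6)
s=bot.read_state(); e=s["ee_pos"][:2]-b; print(h,s["ee_pos"],e@bx,e@by,s["ft_force"],s["clock"],s["grip_width"])
```

```text
[ 598.86201379 -321.53380368   50.69787594] [-0.3841729   0.3044563  -0.67422426]
True [ 598.51673151 -321.31407893   34.57564873] -0.5571935278686271 -0.520612108704955 [-0.29140549  0.05474203  5.28888823] 23.175 49.28312406127272
```

Run:
```python
from h import *
from rig import bot
c,s,b=pickle.load(open("w5.pkl","rb"))
B=np.radians(9.6); bx=np.array([np.cos(B),np.sin(B)]); by=np.array([-bx[1],bx[0]])
bot.move_gripper(66); bot.dwell(.2)
p=bot.read_state()["ee_pos"]
bot.servo_line([p[0],p[1],90],speed=70)
bot.servo_line([*(b+0*by),150],speed=150); bot.dwell(.2)
s=bot.read_state(); c=bot.read_camera("wrist"); pickle.dump((c,s),open("w6.pkl","wb")); print(s["clock"],s["ft_force"])
P=cloud(c,s)
def T(u,v,z): p=ray(c,[[u,v]],z,s)[0,:2]-b; return np.round([p@bx,p@by],1).tolist()
print("z",[np.nanmedian(P[a:a+12,260:290,2]).round(1) for a in (155,200,240)])
t=bot.read_camera("top"); cm=t["image"]; Q=cloud(t)
for u,v in ((209,222),(264,236)): print("top z",Q[v-2:v+3,u-2:u+3,2].mean())
o=np.zeros((600,560,3),np.uint8); o[:420]=c["image"]; o[420:596,:352]=cv2.resize(cm[185:265,145:305],None,fx=2.2,fy=2.2); cv2.imwrite("pics/w6.png",o)
```

```text
25.3917 [-0.14665051  0.76862339 -0.01510519]
z [np.float64(33.0), np.float64(33.0), np.float64(33.1)]
top z 63.63123280163561
top z 27.521239005513163
```

View pics/w6.png

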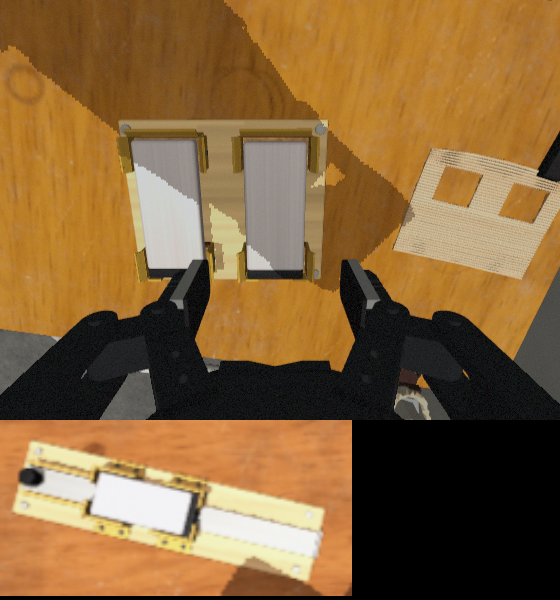

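```bash
python3 -c "
from rig import bot
bot.finish_job()"
```

```text
the job is handed in; nothing more can be done
```

I did the whole job in one run and handed it in at about 25 s on the robot clock. The hand-in gives no verdict, so the results below are my own measurements.

- **Feed and draw:** I pushed the slide about 50 mm with the fingers closed. The cell came out about 42 mm beyond the lips, and I drew it onto the apron with a 25 N grip and let go. It lay about 2 mm past the apron point and within 1 mm across.
- **Placing:** I gripped it again across the middle at 25 N, and it hung level. I lowered it into the empty bay until about 6 N of contact, at the expected height (34.6 mm against 34.5 mm), then released it.

**Last checks:**
- The last wrist picture shows the cell flat between the brass angles, with its black terminal end at the open end. I did not measure its position in the bay after letting go. The gripper was within about 0.6 mm of the bay centre when I released, and the bay allows 2.5 mm of play.
- The cell's top read 33 mm all along against 34 mm expected. The wrist camera read about 1 mm low at every height I checked, so I take this as correct.
- The magazine stack dropped 12 mm, with its top read at about 63.6 mm against 64 mm expected, and the slide is back at rest.
- The fitted cell looks undisturbed, and the arm stood clear at 150 mm. I kept clear of the loose parts but did not measure them again.

The top and wrist cameras disagreed by about 3 mm on where the bay was. I used the wrist camera, because the bay width, bay length and board edges it measured all agreed with the given sizes to within about 1 mm.

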